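# Fold down the panel rest

### The arm

A 6-joint arm with a two-finger parallel gripper is mounted at the origin on the work surface. World frame = base frame: x ahead of the robot, y to its left, z up, the work surface at z = 0. Lengths are in m, angles in rad, forces in N, time in s.
With the tool pointing down it reaches from about 0.25 to 0.725 m from the base axis. Payload 4 kg.
Tool frame: the origin (TCP) lies midway between the tips of the shut fingers; the grasp point (between the pads) lies 19 mm behind it; x points along the fingers, y is the direction in which the jaws open and shut, and the axes are right-handed (so a half turn about x gives the same grasp; the last joint's range is limited). The gripper opens to 85 mm and grips with 20 to 120 N. Pads are 22 mm wide; open, the fingers measure 114 mm over their backs; the gripper's body (76 mm by 85 mm) begins 54 mm behind the grasp point. The pads swing forward as they close: fully open they stand 13 mm farther back than shut.
Start: joints at [-1.213, 0.241, 0.005, 1.335, 0, 1.571], TCP at [0.175, -0.468, 0.231] pointing down, gripper open.
Joint ranges: [-2.72, 2.72], [-1.05, 1.87], [-1.09, 1.28], [-1.99, 2.15], [-1.42, 1.44], [-3.14, 3.14]. Speed limits (rad/s): [2.79, 2.79, 3.14, 3.14, 3.14, 3.14].

### API

Orientations are given as a unit quaternion [x, y, z, w].
In Python, from workcell import * gives the robot as it stands.
- The arm moves only by the tool play_rows, never from a script. Its argument "plan" is a list of rows, each a list of 7 numbers: the shift along the tool's x, y, z in mm, then the turn, a rotation vector about the tool's x, y, z in rad, then the closure, from -1 (fully open) to 1 (shut). In form: [[x, y, z, rx, ry, rz, grip], ...]. A call has 1 to 20 rows; each row shifts and turns the commanded pose from where the row before left it, along the tool's axes as they then stand; what a row does not reach is not made up. A row lasts 1/12 s, in which the tool goes at most 41.7 mm and 7.16 degrees, less where a joint would pass 70% of its speed; a pose out of reach is approached as far as the arm can. A call with a gripper value outside its range is refused whole. The fingers move at their own pace and stop on an object; the grip force is fixed at half the most. Time passes only in rows, so rows that do not move let the fingers close. It gives the time, the measured TCP pose, the force and the opening at its end, in the units of the state.
- get_obs(): the state, without advancing time (a new reading comes with each control period).
- camera(name): name is "side" or "top"; returns a dict with "frame" (400x640x3 uint8, red, green, blue), "depth" (400x640 float32, m along the optical axis (not along the pixel's ray), 0 where there is no reading), "fx", "fy", "cx", "cy" (pixels), "distortion" ([k1, k2, p1, p2, k3] as OpenCV has them; the pictures are not rectified), "camera_from_world" (4x4, takes a point from world to camera coordinates). Camera axes: x right, y up, looking along -z (the intrinsics and any distortion apply to the point x, -y, -z); pixel columns grow to the right and rows downward; lengths in m; the calibration is good to about 2 mm. A picture is of the moment at which its call begins.
- job_done(): hands the job in, once; it reports no verdict.
Trained networks look in a picture, given as the dict that the camera call returned (one of the last four; its "shot" number tells which), for a name from the list of things; names that differ only in an ending like _2 or _b are one class to them, and where a whole thing is asked for, a point or a joint stands for the part that bears it (a point fixed in the world has none). Each returns a list of dicts, best first, with "confidence" (0 to 1); they miss things now and then, are a little off and sometimes report something else, mostly with a low value. They report only what shows in the picture. A call takes as long as a camera call.
- search_frame(thing, picture): "centre" ([x, y, z] in m, in world coordinates, good to about 4 mm: the middle of the surface that is visible of it).
- pinpoint(thing, picture): "centre" ([x, y, z] in m, in world coordinates, good to about 4 mm: a listed point, or the origin of a listed thing).
The state is a dict: "clock": time; "joint_pos": joint angles; "joint_vel": joint speeds; "tau": joint torques, N m; "eef_pos": TCP position; "tool_rot": TCP orientation; "ft_force": force on the tool from outside, world axes, zero at the start; "ft_torque": the same for the moment, N m; "grip_width": finger opening in m.
Only numpy, scipy, OpenCV 4.12 (cv2) and the standard library are available. Lean on these libraries where they do the work, as an engineer would, in place of code of your own. Each camera call takes 0.05 s, during which the arm holds its last target. There are 200 camera calls.

### The job

Fold the ratcheting panel rest flat so that the next sheet can slide over it: press the ratchet pawl's thumb plate down until the pawl snaps over and stays free of the teeth, then push the raised arm down past its teeth until it lies fully down on its block. Do it all by pressing and pushing; do not lift the arm up to its upper stop. Leave the pawl free, and leave the glue bottle, the jar and the sanding block where they stand.

Things in the scene. Friction and masses are not known exactly. Their poses are not given: they have to be found in the camera images.
- rest_base: The folding panel rest, screwed to the bench: a plywood board 380 x 110 x 12 mm with two grey steel cheeks, a hinged arm at one end and a rocking pawl at the other. Origin on the bench surface below the arm's hinge; x (level) points along the rest towards the arm's free end, z up, y is parallel to both hinge axes. The board reaches from x = -165 to x = 215 mm. The rest as a whole never moves in a run.
- rest_hinge (a point): Centre of the arm's hinge axis (along y of rest_base), 60 mm above the bench, directly above rest_base's origin.
- rest_arm (a joint): Angle of the arm above level, rad: 0 = flat on its wooden block (hard stop), raised at the start (0.55 to 1.05; upper stop 1.15). A stiff hinge: the arm stays where it is left and takes about 2 to 4 N at its pad to push down once the pawl is free. While the pawl is engaged its teeth stop the arm going down after 0.4 rad at the most; do not push hard against them.
- rest_pad (a point): A point on the upper face of the arm's wooden pad, on its centre line, 145 mm from the hinge axis along the arm and 17 mm above the line from the axis along the arm; it moves with the arm. The pad is light wood, 115 mm long (70 to 185 mm from the hinge axis) and 52 mm wide, on a grey steel bar. With the arm flat this point is 77 mm above the bench. The 4 teeth are on a steel hub of 50 mm radius at the hinge end.
- pawl (a joint): Angle of the pawl, rad: 0 to about 0.1 = engaged, its hook in (or resting on) the hub's teeth; 0.42 = free, hard stop. Pressing the thumb plate down increases it. An over-centre spring with its dead point at 0.2 drives it either way: pressing takes about 3 N, past 0.2 the pawl snaps on to 0.42 by itself and stays there.
- pawl_tab (a point): Centre of the upper face of the pawl's thumb plate, a ribbed dark steel plate 34 x 34 x 6 mm at the end of the rest away from the arm; it moves with the pawl. Engaged it lies 138 mm from the arm's hinge in rest_base's -x direction, 106 mm above the bench. The pawl pivots about an axis along y at x = -80 mm, 88 mm above the bench (58 mm from the plate's centre), and the plate goes down about 25 mm to its stop.
- glue_bottle: Bystander: white glue bottle, 54 mm diameter, 140 mm tall, loose. Origin at the centre of its underside. Leave it alone.
- screw_jar: Bystander: glass jar with steel lid, 60 mm diameter, 75 mm tall, loose. Origin at the centre of its underside. Leave it alone.
- sanding_block: Bystander: wooden sanding block with cork sole, 110 x 60 x 28 mm, loose. Origin at the centre of its underside. Leave it alone.

How it is judged:
By the outcome, as a careful person would: the job done as asked, in the order asked, and still so for the second after the job is handed in, with the robot touching nothing.
It also fails if it takes over 48 s, if anything falls off the work surface, if the arm or the gripper's body presses on something with over 40 N, if the wrist force passes 120 N, or if a joint passes its speed limit or range.

## Working session

There is one attempt and no reset: what is moved stays moved. The work goes in short steps, Python scripts to look and compute and a tool call to move; the robot and the scene stay as the last step left them, time stands still between calls to the robot, and variables do not carry over. Pictures are saved under pics/ and viewed, about 8 in all and at most 12, crops included, and the job is handed in when it is done.

Besides the shell and the picture viewer there is one more tool, called after "Call:" in YAML: its name, and indented under it one key for each argument. play_rows: Moves the arm, as the interface text tells. Its arguments: {"type":"object","properties":{"plan":{"type":"array","items":{"type":"array","items":{"type":"number"}}}},"required":["plan"]}

```bash
mkdir -p pics; python3 - <<'E'
from workcell import *
import cv2,numpy as np
o=get_obs();print(o['clock'],o['eef_pos'],o['tool_rot'],o['ft_force'],o['grip_width'])
for n in("side","top"):
    c=camera(n);cv2.imwrite(f"pics/{n}0.png",c["frame"][:,:,::-1])
    for t in["rest_base","rest_hinge","rest_pad","pawl_tab","glue_bottle","screw_jar","sanding_block"]:
        r=pinpoint(t,c)[:2];print(n,t,[(np.round(q['centre'],3).tolist(),round(q['confidence'],2)) for q in r])
E
```

```text
0.0 [ 0.17489511 -0.46773431  0.23040215] [-0.69568713 -0.12657814  0.69594942 -0.12510716] [ 0.30115442 -0.76156228 -0.11748604] 0.0855511863027101
side rest_base [([0.533, 0.004, 0.001], 0.94)]
side rest_hinge [([0.531, 0.003, 0.054], 0.8), ([0.581, -0.13, 0.105], 0.19)]
side rest_pad []
side pawl_tab [([0.582, -0.129, 0.105], 0.62)]
side glue_bottle [([0.624, 0.192, 0.005], 0.91)]
side screw_jar [([0.727, -0.06, 0.001], 0.73)]
side sanding_block [([0.365, -0.005, -0.001], 0.58)]
top rest_base [([0.53, 0.003, -0.001], 0.68)]
top rest_hinge [([0.531, 0.004, 0.058], 0.82)]
top rest_pad [([0.501, 0.085, 0.176], 0.68)]
top pawl_tab [([0.574, -0.128, 0.1], 0.61)]
top glue_bottle [([0.624, 0.19, 0.001], 0.69)]
top screw_jar [([0.73, -0.058, -0.0], 0.94)]
top sanding_block [([0.367, -0.008, 0.002], 0.97)]
```

View pics/side0.png

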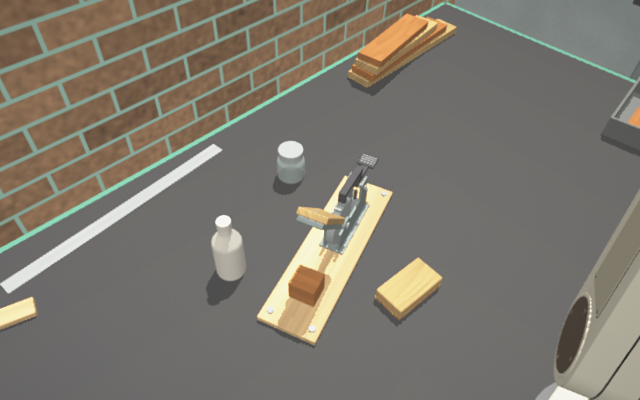

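View pics/top0.png

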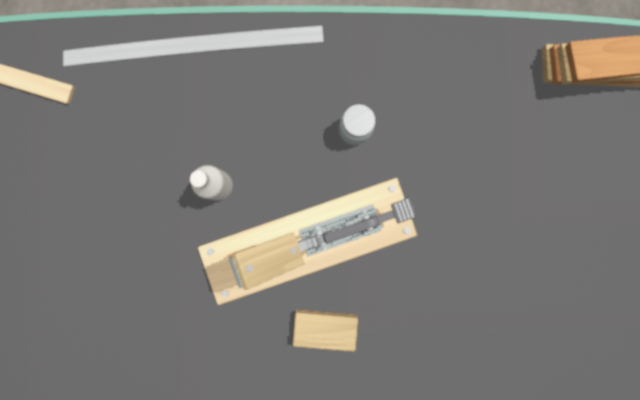

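The side view shows the rest with its arm raised near (320,215), the thumb plate at (368,160), the jar at (290,162), the bottle at (229,250) and the sanding block at (409,287). The top view agrees, with the plate at (403,210) and the pad around (270,260). The detections are consistent: hinge to tab measures 140 mm against 138 nominal, and the arm angle is about 0.82.

```bash
cat > h.py <<'E'
from workcell import *
import numpy as np
from scipy.spatial.transform import Rotation as R
H=np.array([.531,.0035]);u=np.array([-.338,.941])  # hinge, rest x
def w(x,z): return np.r_[H+u*x,z]
def arm(th,r=.145,h=.017): return w(r*np.cos(th)-h*np.sin(th),.06+r*np.sin(th)+h*np.cos(th))
def rel(p):
    o=get_obs();T=R.from_quat(o['tool_rot']);return np.round(T.inv().apply(p-o['eef_pos'])*1000,1)
E
python3 - <<'E'
from h import *
o=get_obs();T=R.from_quat(o['tool_rot']);print(T.as_matrix().round(3))
for s in(1,-1):
    y=s*np.array([.941,.338,0]);x=np.array([0,0,-1.]);G=R.from_matrix(np.c_[x,y,np.cross(x,y)])
    print((T.inv()*G).as_rotvec().round(3))
print(w(-.138,.106),rel(w(-.138,.15)))
E
```

```text
[[ 0.     0.35  -0.937]
 [-0.    -0.937 -0.35 ]
 [-1.     0.    -0.   ]]
[-1.558  0.    -0.   ]
[ 1.584 -0.    -0.   ]
[ 0.577644 -0.126358  0.106   ] [  81.3 -179.4 -496.8]
```

Call:
play_rows:
  plan:
    - [0, -12.8, -35.5, 0, 0, 0, 1]
    - [0, -12.8, -35.5, 0, 0, 0, 1]
    - [0, -12.8, -35.5, 0, 0, 0, 1]
    - [0, -12.8, -35.5, 0, 0, 0, 1]
    - [0, -12.8, -35.5, 0, 0, 0, 1]
    - [0, -12.8, -35.5, 0, 0, 0, 1]
    - [0, -12.8, -35.5, 0, 0, 0, 1]
    - [0, -12.8, -35.5, 0, 0, 0, 1]
    - [0, -12.8, -35.5, 0, 0, 0, 1]
    - [0, -12.8, -35.5, 0, 0, 0, 1]
    - [0, -12.8, -35.5, 0, 0, 0, 1]
    - [0, -12.8, -35.5, 0, 0, 0, 1]
    - [0, -12.8, -35.5, 0, 0, 0, 1]
    - [0, -12.8, -35.5, 0, 0, 0, 1]

```text
clock: 1.97
eef_pos: [0.5791, -0.1249, 0.2313]
tool_rot: [0.696, 0.126, -0.696, 0.126]
ft_force: [0.7, -1.3, 0.2]
grip_width: 0.0003
```

Call:
play_rows:
  plan:
    - [0, 0, 0, -0.11, 0, 0, 1]
    - [0, 0, 0, -0.11, 0, 0, 1]
    - [0, 0, 0, -0.11, 0, 0, 1]
    - [0, 0, 0, -0.11, 0, 0, 1]
    - [0, 0, 0, -0.11, 0, 0, 1]
    - [0, 0, 0, -0.11, 0, 0, 1]
    - [0, 0, 0, -0.11, 0, 0, 1]
    - [0, 0, 0, -0.11, 0, 0, 1]
    - [0, 0, 0, -0.11, 0, 0, 1]
    - [0, 0, 0, -0.11, 0, 0, 1]
    - [0, 0, 0, -0.11, 0, 0, 1]
    - [0, 0, 0, -0.11, 0, 0, 1]
    - [0, 0, 0, -0.11, 0, 0, 1]
    - [20, 0, 0, -0.11, 0, 0, 1]
    - [20, 0, 0, 0, 0, 0, 1]
    - [20, 0, 0, 0, 0, 0, 1]
    - [10, 0, 0, 0, 0, 0, 1]
    - [0, 0, 0, 0, 0, 0, 1]

```text
clock: 3.47
eef_pos: [0.576, -0.126, 0.1584]
tool_rot: [0.411, 0.577, -0.413, 0.573]
ft_force: [-1.0, 0.7, 0.1]
grip_width: 0.0003
```

```bash
python3 - <<'E'
from h import *
import cv2
o=get_obs();print(o['clock'],o['eef_pos'],R.from_quat(o['tool_rot']).as_matrix().round(3).tolist(),o['ft_force'],o['grip_width'])
c=camera("side");cv2.imwrite("pics/s1.png",cv2.resize(c["frame"][80:330,240:480,::-1],None,fx=2.4,fy=2.4))
for n in["pawl_tab"]:print([(q['centre'],q['confidence']) for q in pinpoint(n,c)[:2]])
print(rel(w(-.138,.106)))
E
```

```text
3.4667 [ 0.57595651 -0.12601137  0.15836705] [[-0.006, 0.947, 0.321], [0.001, 0.321, -0.947], [-1.0, -0.005, -0.003]] [-1.02799742  0.70857363  0.07490566] 0.00031048551694664976
[([0.5815, -0.1262, 0.1043], 0.8)]
[55.6 -0.2 -0.2]
```

View pics/s1.png

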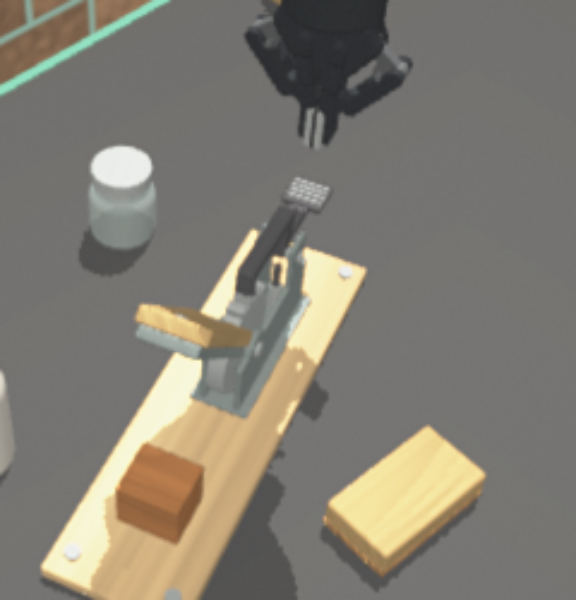

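The closed fingertips, near (313,140) in the crop, are above the plate at (307,193), so I press next.

Call:
play_rows:
  plan:
    - [15, 0, 0, 0, 0, 0, 1]
    - [15, 0, 0, 0, 0, 0, 1]
    - [10, 0, 0, 0, 0, 0, 1]
    - [5, 0, 0, 0, 0, 0, 1]
    - [4, 0, 0, 0, 0, 0, 1]
    - [4, 0, 0, 0, 0, 0, 1]
    - [3, 0, 0, 0, 0, 0, 1]
    - [3, 0, 0, 0, 0, 0, 1]
    - [3, 0, 0, 0, 0, 0, 1]
    - [3, 0, 0, 0, 0, 0, 1]

```text
clock: 4.4
eef_pos: [0.5786, -0.127, 0.0969]
tool_rot: [0.412, 0.574, -0.412, 0.575]
ft_force: [1.3, -2.2, 0.3]
grip_width: 0.0001
```

Call:
play_rows:
  plan:
    - [2, 0, 0, 0, 0, 0, 1]
    - [2, 0, 0, 0, 0, 0, 1]
    - [2, 0, 0, 0, 0, 0, 1]
    - [0, 0, 0, 0, 0, 0, 1]
    - [0, 0, 0, 0, 0, 0, 1]

```text
clock: 4.82
eef_pos: [0.5776, -0.1263, 0.09]
tool_rot: [0.412, 0.575, -0.412, 0.574]
ft_force: [0.3, 0.2, -0.1]
grip_width: 0.0002
```

Call:
play_rows:
  plan:
    - [-15, 0, 0, 0, 0, 0, 1]
    - [-25, 0, 0, 0, 0, 0, 1]
    - [-35, 0, 0, 0, 0, 0, 1]
    - [-35, 0, 0, 0, 0, 0, 1]
    - [-35, 0, 0, 0, 0, 0, 1]
    - [-15, 0, 0, 0, 0, 0, 1]
    - [0, 0, 0, 0, 0, 0, 1]

```text
clock: 5.4
eef_pos: [0.5804, -0.1269, 0.2561]
tool_rot: [0.413, 0.571, -0.41, 0.578]
ft_force: [0.8, -1.0, -0.7]
grip_width: 0.0001
```

```bash
python3 - <<'E'
from h import *
import cv2
for n in("side","top"):
    c=camera(n)
    if n=="side":cv2.imwrite("pics/s2.png",cv2.resize(c["frame"][80:330,240:480,::-1],None,fx=2.4,fy=2.4))
    for t in["pawl_tab","rest_pad","rest_hinge"]:print(n,t,[(np.round(q['centre'],4),q['confidence']) for q in pinpoint(t,c)[:2]])
print(get_obs()['eef_pos'])
for th in(.92,.82):print(th,arm(th),rel(arm(th)))
E
```

```text
side pawl_tab [(array([ 0.5832, -0.1295,  0.0822]), 0.95)]
side rest_pad [(array([0.4979, 0.0857, 0.1766]), 0.56), (array([ 0.3652, -0.0027, -0.0018]), 0.32)]
side rest_hinge [(array([0.5348, 0.0011, 0.0606]), 0.89)]
top pawl_tab [(array([ 0.5765, -0.1301,  0.0815]), 0.7)]
top rest_pad [(array([0.5003, 0.0855, 0.177 ]), 0.58)]
top rest_hinge [(array([0.5305, 0.0035, 0.0577]), 0.64), (array([ 0.3674, -0.0083,  0.0036]), 0.2)]
[ 0.57720324 -0.12627261  0.24871835]
0.92 [0.50588028 0.07343389 0.18566118] [  63.4   -3.2 -211.9]
0.82 [0.5017655  0.08488953 0.17761391] [  71.5   -3.4 -224.1]
```

View pics/s2.png

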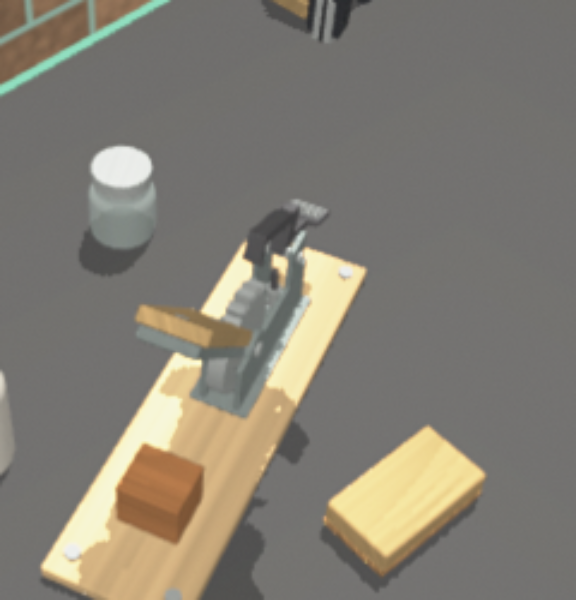

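The pawl has snapped over: the plate is at z≈0.082, about 25 mm lower, and the hook at (262,245) in the crop is clear of the teeth. The arm is at about 0.82 rad, so I go to it next.

Call:
play_rows:
  plan:
    - [0, -0.5, -29, 0, 0, 0, 1]
    - [0, -0.5, -29, 0, 0, 0, 1]
    - [0, -0.5, -29, 0, 0, 0, 1]
    - [0, -0.5, -29, 0, 0, 0, 1]
    - [0, -0.5, -29, 0, 0, 0, 1]
    - [0, -0.5, -29, 0, 0, 0, 1]
    - [0, -0.5, -29, 0, 0, 0, 1]
    - [0, 0, 0, 0, 0, 0, 1]
    - [15, 0, 0, 0, 0, 0, 1]
    - [15, 0, 0, 0, 0, 0, 1]
    - [15, 0, 0, 0, 0, 0, 1]
    - [5, 0, 0, 0, 0, 0, 1]
    - [0, 0, 0, 0, 0, 0, 1]

```text
clock: 6.88
eef_pos: [0.5081, 0.0642, 0.1984]
tool_rot: [0.411, 0.576, -0.413, 0.574]
ft_force: [-0.0, 0.8, 0.1]
grip_width: 0.0002
```

```bash
python3 - <<'E'
from h import *
o=get_obs();p=o['eef_pos'];print(p,(p[:2]-H)@u,(p[:2]-H)@[u[1],-u[0]],o['ft_force'])
E
```

```text
[0.50812791 0.06420957 0.19840853] 0.06485846837975452 -0.001002802929017899 [-0.00563939  0.83505062  0.09072338]
```

Call:
play_rows:
  plan:
    - [6.5, 0, -1, 0, 0, 0, 1]
    - [3.6, 0, -5.5, 0, 0, 0, 1]
    - [3.6, 0, -5.5, 0, 0, 0, 1]
    - [3.6, 0, -5.5, 0, 0, 0, 1]
    - [3.9, 0, -4.6, 0, 0, 0, 1]
    - [3.9, 0, -4.6, 0, 0, 0, 1]
    - [3.9, 0, -4.6, 0, 0, 0, 1]
    - [3.6, 0, -3.4, 0, 0, 0, 1]
    - [3.6, 0, -3.4, 0, 0, 0, 1]
    - [3.6, 0, -3.4, 0, 0, 0, 1]

```text
clock: 7.72
eef_pos: [0.4959, 0.1046, 0.1604]
tool_rot: [0.412, 0.575, -0.412, 0.575]
ft_force: [-0.9, -0.2, 3.8]
grip_width: -0.0005
```

Call:
play_rows:
  plan:
    - [4, 0, -3.2, 0, 0, 0, 1]
    - [4, 0, -3.2, 0, 0, 0, 1]
    - [4, 0, -3.2, 0, 0, 0, 1]
    - [4.3, 0, -2.6, 0, 0, 0, 1]
    - [4.3, 0, -2.6, 0, 0, 0, 1]
    - [4.3, 0, -2.6, 0, 0, 0, 1]

```text
clock: 8.22
eef_pos: [0.4903, 0.1209, 0.1351]
tool_rot: [0.412, 0.575, -0.412, 0.575]
ft_force: [-0.9, 0.6, 3.5]
grip_width: 0.0002
```

```bash
python3 - <<'E'
from h import *
import cv2
c=camera("side");cv2.imwrite("pics/s3.png",cv2.resize(c["frame"][80:330,240:480,::-1],None,fx=2.4,fy=2.4))
o=get_obs();p=o['eef_pos'];print(p,(p[:2]-H)@u,(p[:2]-H)@[u[1],-u[0]],o['ft_force'])
E
```

```text
[0.48989925 0.12107723 0.13429642] 0.12453222909629821 0.0010653039601411186 [-0.42071035  1.31056426  0.9932774 ]
```

View pics/s3.png

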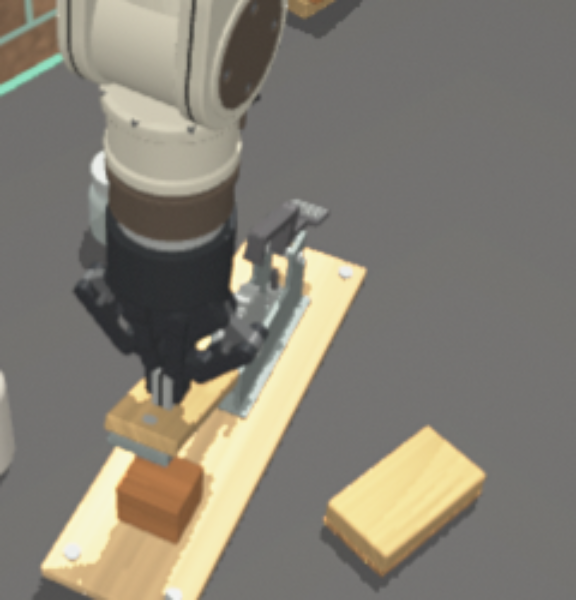

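The fingers press the pad near (160,390), the arm is following, and the pawl is still free. I continue down.

Call:
play_rows:
  plan:
    - [4.5, 0, -2.3, 0, 0, 0, 1]
    - [4.5, 0, -2.3, 0, 0, 0, 1]
    - [4.5, 0, -2.3, 0, 0, 0, 1]
    - [4.7, 0, -1.8, 0, 0, 0, 1]
    - [4.7, 0, -1.8, 0, 0, 0, 1]
    - [4.7, 0, -1.8, 0, 0, 0, 1]
    - [4.8, 0, -1.3, 0, 0, 0, 1]
    - [4.8, 0, -1.3, 0, 0, 0, 1]
    - [4.8, 0, -1.3, 0, 0, 0, 1]
    - [4, 0, -0.8, 0, 0, 0, 1]
    - [4, 0, -0.8, 0, 0, 0, 1]
    - [3, 0, 0, 0, 0, 0, 1]
    - [0, 0, 0, 0, 0, 0, 1]

```text
clock: 9.35
eef_pos: [0.4845, 0.1375, 0.0818]
tool_rot: [0.412, 0.575, -0.412, 0.574]
ft_force: [0.3, -0.9, 0.9]
grip_width: 0.0
```

Call:
play_rows:
  plan:
    - [1, 0, 0, 0, 0, 0, 1]
    - [1, 0, 0, 0, 0, 0, 1]
    - [1, 0, 0, 0, 0, 0, 1]
    - [0, 0, 0, 0, 0, 0, 1]

```text
clock: 9.68
eef_pos: [0.4849, 0.1375, 0.0796]
tool_rot: [0.412, 0.575, -0.412, 0.575]
ft_force: [-1.0, 0.1, 0.2]
grip_width: 0.0
```

Call:
play_rows:
  plan:
    - [1, 0, 0, 0, 0, 0, 1]
    - [1, 0, 0, 0, 0, 0, 1]
    - [1, 0, 0, 0, 0, 0, 1]
    - [0, 0, 0, 0, 0, 0, 1]

```text
clock: 10.02
eef_pos: [0.4849, 0.1376, 0.077]
tool_rot: [0.412, 0.575, -0.412, 0.575]
ft_force: [-0.9, 2.9, 3.8]
grip_width: 0.0002
```

Call:
play_rows:
  plan:
    - [1, 0, 0, 0, 0, 0, 1]
    - [0, 0, 0, 0, 0, 0, 1]

```text
clock: 10.18
eef_pos: [0.4849, 0.1377, 0.0769]
tool_rot: [0.412, 0.575, -0.411, 0.575]
ft_force: [-4.2, 1.2, 10.5]
grip_width: 0.0002
```

Call:
play_rows:
  plan:
    - [1, 0, 0, 0, 0, 0, 1]
    - [0, 0, 0, 0, 0, 0, 1]

```text
clock: 10.35
eef_pos: [0.485, 0.1377, 0.0767]
tool_rot: [0.412, 0.575, -0.411, 0.575]
ft_force: [-5.6, 0.4, 15.7]
grip_width: -0.0
```

The force climbs while z stays at 77 mm, so the arm is on its hard stop. I retreat straight up.

Call:
play_rows:
  plan:
    - [-3, 0, 0, 0, 0, 0, 1]
    - [-15, 0, 0, 0, 0, 0, 1]
    - [-30, 0, 0, 0, 0, 0, 1]
    - [-35, 0, 0, 0, 0, 0, 1]
    - [-35, 0, 0, 0, 0, 0, 1]
    - [-35, 0, 0, 0, 0, 0, 1]
    - [0, 0, 35, 0, 0, 0, 1]
    - [0, 0, 35, 0, 0, 0, 1]
    - [0, 0, 35, 0, 0, 0, 1]
    - [0, 0, 35, 0, 0, 0, 1]
    - [0, 0, 35, 0, 0, 0, 1]
    - [0, 0, 35, 0, 0, 0, 1]
    - [0, 0, 35, 0, 0, 0, 1]
    - [0, 0, 0, 0, 0, 0, 1]
    - [0, 0, 0, 0, 0, 0, 1]

```text
clock: 11.6
eef_pos: [0.5634, -0.0969, 0.2265]
tool_rot: [0.413, 0.574, -0.413, 0.574]
ft_force: [-0.3, 1.2, -0.7]
grip_width: -0.0004
```

```bash
python3 - <<'E'
from h import *
import cv2
for n in("side","top"):
    c=camera(n)
    if n=="side":cv2.imwrite("pics/s4.png",cv2.resize(c["frame"][80:330,200:480,::-1],None,fx=2.4,fy=2.4))
    for t in["pawl_tab","rest_pad","glue_bottle","screw_jar","sanding_block"]:print(n,t,[(np.round(q['centre'],4),q['confidence']) for q in pinpoint(t,c)[:1]])
E
```

```text
side pawl_tab [(array([ 0.5822, -0.1281,  0.0804]), 0.89)]
side rest_pad [(array([0.481 , 0.1418, 0.0732]), 0.9)]
side glue_bottle [(array([6.240e-01, 1.884e-01, 6.000e-04]), 0.72)]
side screw_jar [(array([ 7.298e-01, -5.870e-02,  4.000e-04]), 0.65)]
side sanding_block [(array([ 0.3624, -0.002 , -0.0008]), 0.82)]
top pawl_tab [(array([ 0.3647, -0.0087,  0.0016]), 0.33)]
top rest_pad [(array([0.485 , 0.141 , 0.0783]), 0.61)]
top glue_bottle [(array([0.6229, 0.1868, 0.0021]), 0.66)]
top screw_jar [(array([ 7.30e-01, -6.11e-02,  1.00e-04]), 0.6)]
top sanding_block [(array([ 0.367 , -0.0072, -0.0006]), 0.91)]
```

View pics/s4.png

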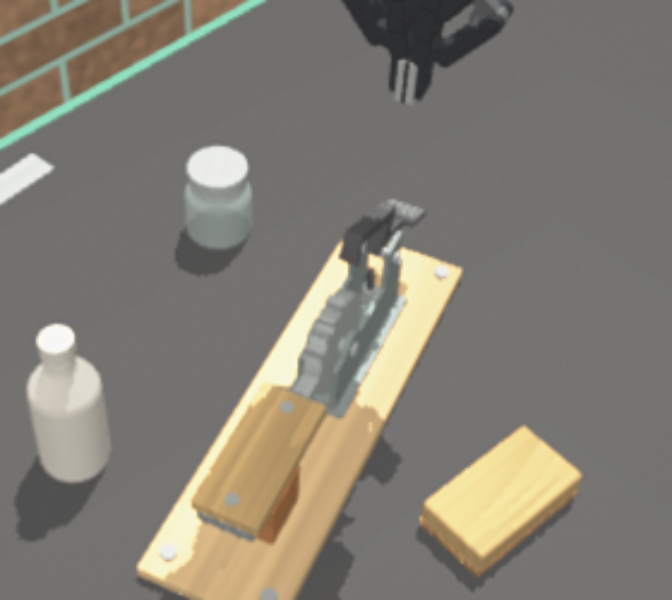

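The arm lies flat on its block at (260,460), and the pawl at (380,230) is free of the teeth. The bottle, jar and sanding block are where they were, and the gripper is clear.

```bash
python3 -c "
from workcell import *
print(job_done())"
```

```text
the job is handed in; nothing more can be done
None
```

The panel rest is folded flat and the job is handed in at about 11.7 s on the robot's clock. I pressed the thumb plate down with shut fingers until the pawl snapped over, then pushed the arm down along its arc onto its block.

**Last checks:**
- **Pawl:** free. The side view puts the plate at z ≈ 0.080 m, about 25 mm lower than at the start, with the hook clear of the teeth.
- **Arm:** fully down. The pad point reads z ≈ 0.073 m (side) and 0.078 m (top) against 0.077 m expected. While pushing, the fingertips stopped at 0.077 m as the upward force rose to about 16 N.
- **Bystanders:** the bottle, jar and sanding block are within 4–5 mm of their first readings, which is about the networks' error. The arm touched none of them.
- **Disagreement:** the last top view did not find the thumb plate. Its low-confidence answer (0.33) was the sanding block, so the final pawl check rests on the side view alone.

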